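Shake three sealed parts cases and hold out the one that rattles

ROBOT

A 7-joint arm with a two-finger parallel gripper is mounted at the origin on a cart in front of the work surface, level with it; the furniture and walls round the work are solid. World frame = base frame: x ahead of the robot, y to its left, z up, the work surface at z = 0. Lengths are in m, angles in rad, forces in N, time in s.
With the tool pointing down it reaches from about 0.35 to 0.9 m from the base axis. Payload 8.1 kg.
Tool frame: the origin (TCP) lies at the very end of the fingers, on their centre line; the grasp point (between the pads) lies 19 mm behind it (grip_point_offset is the distance from the TCP to the grasp point, in m); z points along the fingers, x is the direction in which the jaws open and shut, and the axes are right-handed (so a half turn about z gives the same grasp; the last joint's range is limited). The gripper opens to 92 mm and grips with 3 to 60 N. Pads are 19 mm wide; open, the fingers measure 130 mm over their backs; the gripper's body (75 mm by 190 mm) begins 47 mm behind the grasp point.
Start: joints at [1.119, 0.434, 0.025, 1.573, -0.012, 1.134, -0.075], TCP at [0.214, -0.587, 0.227] pointing down, gripper open.
Joint ranges: [-2.62, 2.62], [-0.44, 2.09], [-1.27, 1.32], [0.08, 2.57], [-1.32, 4.46], [0.12, 2], [-2.74, 2.74]. Speed limits (rad/s): [2.22, 2.22, 3.01, 3.01, 3.14, 3.14, 3.14].

INTERFACE

Orientations are given as a rotation vector (axis times angle).
In Python, from cell import observe, get_image, camera_model, sign_off, grip_point_offset gives the robot as it stands.
- The arm moves only by the tool play_rows, never from a script. Its argument "rows" is a list of rows, each a list of 7 numbers: the shift along the tool's x, y, z as a fraction of full scale, then the turn, a rotation vector about the tool's x, y, z as a fraction of full scale, then the closure, from -1 (fully open) to 1 (shut). A call has 1 to 5 rows; each row shifts and turns the pose as measured when the row begins, along the tool's axes as they then stand; what a row does not reach is not made up. Full scale, the value 1, is 0.15 m for a shift and 0.5 rad for a turn. A row lasts 1/10 s, in which the tool goes at most 50 mm and 8.59 degrees, less where a joint would pass 70% of its speed; a pose out of reach is approached as far as the arm can. A call with a number of a shift or a turn outside -1 to 1 is refused whole. A call with a gripper value outside its range is refused whole. The fingers move at their own pace and stop on an object; "force" is the grip in N (left out, the last holds). Time passes only in rows, so rows that do not move let the fingers close. It gives the time, the measured TCP pose, the force and the opening at its end, in the units of the state.
- observe(): the state, without advancing time (a new reading comes with each control period).
- get_image(name): name is "scene" or "top"; returns the picture (384x512x3 uint8, blue, green, red); there is no depth.
- camera_model(name): a dict with "K" (3x3 intrinsics, pixels), "dist" ([k1, k2, p1, p2, k3] as OpenCV has them; the pictures are not rectified), "R" (3x3) and "t" (3): a world point X has camera coordinates R X + t. Camera axes: x right, y down, z forward; pixel columns grow to the right and rows downward; lengths in m; the calibration is good to about 2 mm. A picture is of the moment at which its call begins. camera_model takes no time and is no camera call.
- sign_off(): hands the job in, once; it reports no verdict.
The state is a dict: "clock": time; "joints": joint angles; "dq": joint speeds; "joint_efforts": joint torques, N m; "position": TCP position; "ee_rot": TCP orientation; "force": force on the tool from outside, world axes, zero at the start; "ft_torque": the same for the moment, N m; "width": opening from 0.0 (shut) to 1.0 (fully open).
Only numpy, scipy, OpenCV 4.12 (cv2) and the standard library are available. Lean on these libraries where they do the work, as an engineer would, in place of code of your own. Each camera call takes 0.05 s, during which the arm holds its last target.

TASK

Three identical sealed blue parts cases stand in a row, and in one of them a steel ball has come loose. Working from left to right as seen by the robot, pick up each of the three, lift it clear of the bench and shake it briskly or rock it clearly end to end, then stand those that do not rattle back about where they stood. Finish while holding the one that rattles level and still in the gripper, in the air over the middle of the flat steel plate ahead (clear of it by roughly a hand's breadth), and leave the other things on the bench alone.

Things in the scene. Friction and masses are not known exactly. Their poses are not given: they have to be found in the camera images.
- case_1: The left (+y) of three identical sealed cases in a row: blue box, black lid (does not open), blank white label, 130 (own x) x 58 (own y) x 60 mm high, steel clip on each short end (3 mm proud); flat firm sides, grip from above across the 58 mm. Origin: centre of the underside, z up. Own x within 0.5 rad of straight ahead. Weighs 0.2 to 0.5 kg without a ball, each different: weight tells nothing.
- case_2: The middle of three identical sealed cases in a row: blue box, black lid (does not open), blank white label, 130 (own x) x 58 (own y) x 60 mm high, steel clip on each short end (3 mm proud); flat firm sides, grip from above across the 58 mm. Origin: centre of the underside, z up. Own x within 0.5 rad of straight ahead. Weighs 0.2 to 0.5 kg without a ball, each different: weight tells nothing.
- case_3: The right (-y) of three identical sealed cases in a row: blue box, black lid (does not open), blank white label, 130 (own x) x 58 (own y) x 60 mm high, steel clip on each short end (3 mm proud); flat firm sides, grip from above across the 58 mm. Origin: centre of the underside, z up. Own x within 0.5 rad of straight ahead. Weighs 0.2 to 0.5 kg without a ball, each different: weight tells nothing.
- case_1_mid (a point): Centre of case_1, 30 mm up, axes as the case's. Just one case, drawn anew each time, holds a loose 37 mm steel ball, 0.2 kg: it rolls 83 mm end to end (own x) when the case is rocked 0.3 rad about own y, knocks on the end and stays near it. Level again, the wrist moment about own y differs by about 0.1 N m between the ends (let it settle 0.3 s). The other two: nothing loose, under 0.03.
- case_2_mid (a point): Centre of case_2, 30 mm up, axes as the case's. Just one case, drawn anew each time, holds a loose 37 mm steel ball, 0.2 kg: it rolls 83 mm end to end (own x) when the case is rocked 0.3 rad about own y, knocks on the end and stays near it. Level again, the wrist moment about own y differs by about 0.1 N m between the ends (let it settle 0.3 s). The other two: nothing loose, under 0.03.
- case_3_mid (a point): Centre of case_3, 30 mm up, axes as the case's. Just one case, drawn anew each time, holds a loose 37 mm steel ball, 0.2 kg: it rolls 83 mm end to end (own x) when the case is rocked 0.3 rad about own y, knocks on the end and stays near it. Level again, the wrist moment about own y differs by about 0.1 N m between the ends (let it settle 0.3 s). The other two: nothing loose, under 0.03.
- work_plate: Flat dark steel plate lying on the bench beyond the cases, 100 (own x) x 220 (own y) x 11 mm, fixed; origin: centre of its underside, at bench height. Over it the rattling case is presented
- white_cup: White cup, 72 mm wide, 78 mm high, standing loose; origin: centre of its underside. Leave alone
- angle_tall: Short piece of dark angle steel, 50x100x60 mm, standing loose; origin: centre of its underside. Leave alone
- pliers: Pliers with red handles, 41x178x16 mm, lying loose; origin: centre of the underside. Leave alone
Mind the look-alikes: they are no part of the job. What is shaped like the case_3 but purple or turquoise is not meant.

How it is judged:
By the outcome, as a careful person would: the job done as asked, in the order asked, and still so for the second after the job is handed in, while the arm keeps its last pose, push and grip.
It also fails if it takes over 72 s, if anything falls off the work surface, if the arm or the gripper's body presses on something with over 40 N, if the wrist force passes 120 N, or if a joint passes its speed limit or range.

## Working session

There is one attempt and no reset: what is moved stays moved. The work goes in short steps, Python scripts to look and compute and a tool call to move; the robot and the scene stay as the last step left them, time stands still between calls to the robot, and variables do not carry over. Pictures are saved under pics/ and viewed, and the job is handed in when it is done.

Besides the shell and the picture viewer there is one more tool, called as name(argument=value, ...), one argument or row to a line, values as JSON. play_rows: Moves the arm, as the interface text tells. Its arguments: {"type":"object","properties":{"rows":{"type":"array","items":{"type":"array","items":{"type":"number"}}},"force":{"type":"number"}},"required":["rows"]}

```bash
ls; mkdir -p pics; python3 - <<'E'
from cell import *
import cv2
print(observe(), grip_point_offset)
for n in("scene","top"):
    im=get_image(n); cv2.imwrite(f"pics/{n}0.png",im); print(camera_model(n))
E
```

```text
pics
{'clock': 0.0, 'joints': array([ 1.11939408,  0.43523782,  0.02498029,  1.57408166, -0.01153804,
        1.13401828, -0.07512976]), 'dq': array([-4.40582804e-05, -1.37988240e-03, -1.18403075e-03,  6.29147377e-06,
        1.50439566e-03, -8.04121573e-04, -4.51637393e-04]), 'joint_efforts': array([ 1.01570124e-03, -6.67853594e+01,  9.84716155e-01, -3.14464509e+01,
       -6.05958723e-02,  4.28342598e-02,  1.69063956e-04]), 'position': array([ 0.21335578, -0.58691242,  0.22594184]), 'ee_rot': array([-2.57252237e+00,  1.80195789e+00,  2.22790661e-03]), 'force': array([-0.10755471,  0.60977992,  0.5739073 ]), 'ft_torque': array([0.00791884, 0.00759166, 0.00601562]), 'width': 0.9986244436832868} 0.0188
{'K': array([[479.50737204,   0.        , 257.35347936],
       [  0.        , 479.50737204, 188.88816423],
       [  0.        ,   0.        ,   1.        ]]), 'dist': array([-0.10957949,  0.        ,  0.        ,  0.        ,  0.        ]), 'R': array([[-0.86419829, -0.50296363,  0.01374439],
       [-0.3662445 ,  0.61008574, -0.70260968],
       [ 0.34500186, -0.61222789, -0.71144271]]), 't': array([0.37852709, 0.28005673, 1.28256479])}
{'K': array([[429.81908653,   0.        , 252.1215118 ],
       [  0.        , 429.81908653, 191.14872989],
       [  0.        ,   0.        ,   1.        ]]), 'dist': array([-0.14293925,  0.        ,  0.        ,  0.        ,  0.        ]), 'R': array([[-0.01102152, -0.99993186, -0.00384722],
       [-0.98081791,  0.01155949, -0.19458315],
       [ 0.19461436,  0.00162882, -0.98087848]]), 't': array([-0.09013608,  0.52349512,  1.15789428])}
```

View pics/top0.png

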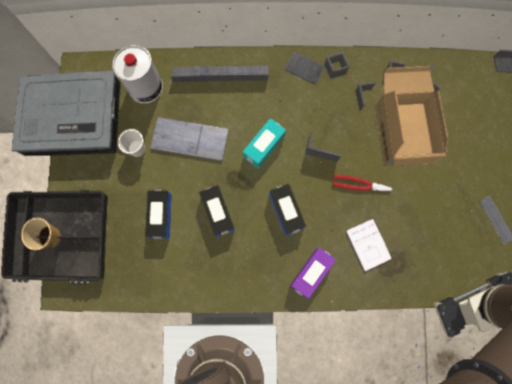

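View pics/scene0.png

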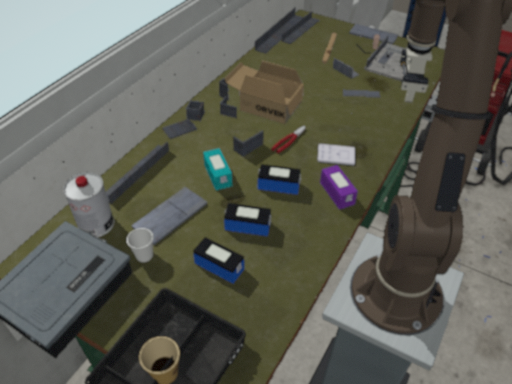

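```bash
python3 - <<'E'
import cv2
im=cv2.imread("pics/top0.png"); c=im[150:330,70:430]; cv2.imwrite("pics/top0c.png",cv2.resize(c,None,fx=2.2,fy=2.2,interpolation=cv2.INTER_CUBIC))
E
```

```text
(no output)
```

View pics/top0c.png

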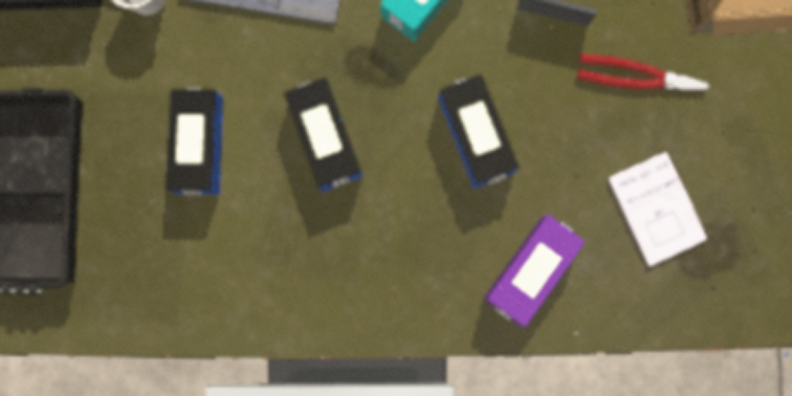

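```bash
cat > h.py <<'E'
from cell import *
import cv2, numpy as np
from scipy.spatial.transform import Rotation as Rn
def bp(n,uv,z):
    c=camera_model(n); uv=np.array(uv,float).reshape(-1,1,2)
    p=cv2.undistortPoints(uv,c["K"],c["dist"]).reshape(-1,2)
    d=np.c_[p,np.ones(len(p))]@c["R"]; o=-c["R"].T@c["t"]
    return o+d*((z-o[2])/d[:,2])[:,None]
def labels(im,n="top",box=(140,180,320,245)):
    x0,y0,x1,y1=box
    g=im[y0:y1,x0:x1].min(2); m=(g>150).astype(np.uint8)
    out=[]
    cs,_=cv2.findContours(m,cv2.RETR_EXTERNAL,cv2.CHAIN_APPROX_NONE)
    for c in cs:
        if cv2.contourArea(c)<80: continue
        k=bp(n,c.reshape(-1,2)+[x0,y0],.061)[:,:2]*1000
        r=cv2.minAreaRect(k.astype(np.float32)); b=cv2.boxPoints(r)
        e=max((b[1]-b[0],b[2]-b[1]),key=np.linalg.norm); e=e*np.sign(e[0])
        out.append((np.round(r[0],1),np.round(r[1],1),round(float(np.arctan2(e[1],e[0])),3)))
    return sorted(out,key=lambda o:-o[0][1])
def st():
    s=observe(); R=Rn.from_rotvec(s["ee_rot"]).as_matrix()
    print("t",s["clock"],"p",s["position"].round(4),"z",R[:,2].round(3),"xang",round(np.arctan2(R[1,0],R[0,0]),3),"w",round(s["width"],3),"F",s["force"].round(2),"T",s["ft_torque"].round(3),"q",s["joints"].round(2))
    return s,R
def plan(p,yaw,pitch=0):
    """remaining move to target TCP p, tool down, tool x at yaw (mod pi)"""
    s,R=st()
    best=None
    for k in (0,np.pi,-np.pi):
        a=yaw+k
        x=np.array([np.cos(a),np.sin(a),0]);z=np.array([0,0,-1.]);T=np.c_[x,np.cross(z,x),z]
        w=Rn.from_matrix(R.T@T).as_rotvec()
        if best is None or np.linalg.norm(w)<np.linalg.norm(best): best=w
    d=R.T@(np.array(p)-s["position"])
    print("shift/0.15",(d/.15).round(3),"turn/0.5",(best/.5).round(3))
E
python3 - <<'E'
from h import *
im=cv2.imread("pics/top0.png")
for o in labels(im): print(o)
f=lambda l:np.array(l)/2.2+[70-.27,150-.27]
for l in ([(171,90),(216,90),(213,193),(166,193)],[(286,92),(324,80),(359,175),(322,188)],[(439,92),(480,76),(517,170),(476,185)]):
    k=bp("top",f(l),.06)[:,:2]; d=(k[0]+k[1]-k[2]-k[3])/2; print(k.mean(0).round(4),np.linalg.norm(d),np.arctan2(d[1],d[0]))
k=bp("top",[(158,118),(228,126),(222,161),(151,151)],.011)[:,:2];print(k,k.mean(0))
k=bp("top",[(131,136)],.078);print(k)
E
```

```text
(array([463.2, 172.5]), array([34.1, 59.2]), -0.007)
(array([470.7,   5.4]), array([61.9, 33.9]), 0.351)
(array([ 472.4, -193.6]), array([62. , 34.2]), 0.355)
[0.4594 0.1704] 0.13180738884359822 -0.010059144346997497
[0.4677 0.0037] 0.13035871861605774 0.35538289990609967
[ 0.4692 -0.1921] 0.12749108774060106 0.34923021919581676
[[ 0.76112045  0.18836811]
 [ 0.73125773 -0.02560646]
 [ 0.6222788  -0.00803743]
 [ 0.65656169  0.20543942]] [0.69280467 0.09004091]
[[0.68235602 0.24922134 0.078     ]]
```

```bash
python3 - <<'E'
from h import *
plan([.461,.1715,.20],-.009+np.pi/2)
E
```

```text
t 0.1 p [ 0.2134 -0.587   0.226 ] z [-0.001  0.001 -1.   ] xang -1.222 w 0.999 F [ 0.54 -0.31  0.32] T [0.016 0.051 0.018] q [ 1.12  0.44  0.02  1.57 -0.01  1.13 -0.08]
shift/0.15 [-4.188 -3.279  0.179] turn/0.5 [0.001 0.003 0.716]
```

play_rows(
  rows=[
    [-0.26, -0.205, 0, 0, 0, 0, -1],
    [-0.26, -0.205, 0, 0, 0, 0, -1],
    [-0.26, -0.205, 0, 0, 0, 0, -1],
    [-0.26, -0.205, 0, 0, 0, 0, -1],
    [-0.26, -0.205, 0, 0, 0, 0, -1],
  ],
  force=30,
)

```text
clock: 0.6
position: [0.2884, -0.3521, 0.2226]
ee_rot: [2.562, -1.815, -0.007]
force: [0.8, 0.6, -0.0]
width: 0.999
```

```bash
python3 - <<'E'
from h import *
plan([.461,.1715,.20],-.009+np.pi/2)
E
```

```text
t 0.6 p [ 0.2884 -0.3521  0.2226] z [-0.005  0.001 -1.   ] xang -1.233 w 0.999 F [ 0.76  0.59 -0.04] T [-0.018 -0.133 -0.024] q [ 0.84  0.17 -0.08  1.96  0.02  1.01 -0.49]
shift/0.15 [-2.911 -2.244  0.15 ] turn/0.5 [0.009 0.004 0.694]
```

play_rows(
  rows=[
    [-0.265, -0.205, 0, 0, 0, 0, -1],
    [-0.265, -0.205, 0, 0, 0, 0, -1],
    [-0.265, -0.205, 0, 0, 0, 0, -1],
    [-0.265, -0.205, 0, 0, 0, 0, -1],
    [-0.265, -0.205, 0, 0, 0, 0, -1],
  ],
)

```text
clock: 1.1
position: [0.3643, -0.1142, 0.2223]
ee_rot: [2.561, -1.816, -0.006]
force: [1.9, -0.2, -0.2]
width: 1.003
```

play_rows(
  rows=[
    [-0.265, -0.205, 0, 0, 0, 0, -1],
    [-0.265, -0.205, 0, 0, 0, 0, -1],
    [-0.265, -0.205, 0, 0, 0, 0, -1],
    [-0.265, -0.205, 0, 0, 0, 0, -1],
  ],
)

```text
clock: 1.5
position: [0.4253, 0.0763, 0.2223]
ee_rot: [2.559, -1.818, -0.004]
force: [0.6, -0.1, -0.2]
width: 0.997
```

```bash
python3 - <<'E'
from h import *
plan([.461,.1715,.12],-.009+np.pi/2)
E
```

```text
t 1.5 p [0.4253 0.0763 0.2223] z [-0.003 -0.001 -1.   ] xang -1.235 w 0.997 F [ 0.63 -0.11 -0.21] T [-0.041 -0.069 -0.019] q [ 0.16  0.17 -0.52  1.98  0.1   1.01 -1.64]
shift/0.15 [-0.521 -0.436  0.681] turn/0.5 [ 0.007 -0.001  0.689]
```

play_rows(
  rows=[
    [-0.13, -0.11, 0.17, 0, 0, 0, -1],
    [-0.13, -0.11, 0.17, 0, 0, 0, -1],
    [-0.13, -0.11, 0.17, 0, 0, 0, -1],
    [0, 0, 0, 0, 0, 0.3, -1],
    [0, 0, 0, 0, 0, 0.3, -1],
  ],
)

```text
clock: 2.0
position: [0.4541, 0.1598, 0.1424]
ee_rot: [-2.264, 2.177, 0.007]
force: [-0.2, -0.0, 0.3]
width: 1.0
```

```bash
python3 - <<'E'
from h import *
plan([.461,.1715,.12],-.009+np.pi/2)
E
```

```text
t 2.0 p [0.4541 0.1598 0.1424] z [-0.003  0.004 -1.   ] xang -1.532 w 1.0 F [-0.23 -0.02  0.28] T [0.028 0.065 0.002] q [-0.08  0.34 -0.46  1.99  0.2   0.85 -2.18]
shift/0.15 [-0.075 -0.049  0.149] turn/0.5 [0.005 0.007 0.096]
```

play_rows(
  rows=[
    [-0.075, -0.045, 0.15, 0, 0, 0.1, -1],
    [-0.01, 0, 0.15, 0, 0, 0, -1],
    [0, 0, 0.1, 0, 0, 0, -1],
  ],
)

```text
clock: 2.3
position: [0.4614, 0.1745, 0.0814]
ee_rot: [-2.199, 2.24, 0.005]
force: [0.2, -1.2, 1.0]
width: 1.001
```

```bash
python3 - <<'E'
from h import *
plan([.461,.1715,.02],-.009+np.pi/2)
E
```

```text
t 2.3 p [0.4614 0.1745 0.0814] z [-0.     0.004 -1.   ] xang -1.589 w 1.001 F [ 0.23 -1.16  1.04] T [-0.009 -0.009 -0.02 ] q [-0.15  0.44 -0.42  2.03  0.26  0.72 -2.31]
shift/0.15 [0.022 0.002 0.409] turn/0.5 [ 0.001  0.009 -0.019]
```

play_rows(
  rows=[
    [0.015, 0, 0.2, 0, 0.005, -0.015, -1],
    [0, 0, 0.15, 0, 0, 0, -1],
    [0, 0, 0.06, 0, 0, 0, -1],
    [0, 0, 0, 0, 0, 0, -1],
  ],
)

```text
clock: 2.7
position: [0.4598, 0.172, 0.0156]
ee_rot: [2.208, -2.231, -0.005]
force: [-0.4, -0.0, -0.1]
width: 1.002
```

```bash
python3 - <<'E'
from h import *
plan([.461,.1715,.02],-.009+np.pi/2)
E
```

```text
t 2.7 p [0.4598 0.172  0.0156] z [-0.004  0.    -1.   ] xang -1.581 w 1.002 F [-0.4  -0.04 -0.14] T [0.015 0.028 0.012] q [-0.19  0.55 -0.36  2.08  0.34  0.58 -2.37]
shift/0.15 [ 0.003 -0.008 -0.03 ] turn/0.5 [ 0.009  0.001 -0.002]
```

play_rows(
  rows=[
    [0, 0, 0, 0, 0, 0, 1],
    [0, 0, 0, 0, 0, 0, 1],
    [0, 0, 0, 0, 0, 0, 1],
    [0, 0, 0, 0, 0, 0, 1],
    [0, 0, 0, 0, 0, 0, 1],
  ],
  force=55,
)

```text
clock: 3.2
position: [0.4618, 0.1727, 0.0189]
ee_rot: [-2.209, 2.232, 0.002]
force: [1.3, 0.3, -1.9]
width: 0.627
```

```bash
python3 - <<'E'
from h import *
plan([.461,.1715,.02],-.009+np.pi/2)
E
```

```text
t 3.2 p [0.4618 0.1727 0.0189] z [ 0.     0.002 -1.   ] xang -1.581 w 0.627 F [ 1.33  0.26 -1.93] T [ 0.067 -0.015  0.016] q [-0.19  0.54 -0.36  2.08  0.34  0.58 -2.37]
shift/0.15 [ 0.008  0.005 -0.008] turn/0.5 [-0.     0.004 -0.003]
```

play_rows(
  rows=[
    [0, 0, -0.2, 0, 0, 0, 1],
    [0, 0, -0.25, 0, 0, 0, 1],
    [0, 0, -0.25, 0, 0, 0, 1],
    [0, 0, -0.15, 0, 0, 0, 1],
    [0, 0, 0, 0, 0, 0, 1],
  ],
)

```text
clock: 3.7
position: [0.4602, 0.1718, 0.1504]
ee_rot: [2.209, -2.232, -0.004]
force: [-0.0, -0.2, -2.7]
width: 0.628
```

play_rows(
  rows=[
    [0, 0, 0, 0, 0, 0, 1],
    [0, 0, 0, 0, 0, 0, 1],
    [0, 0, 0, 0, 0, 0, 1],
  ],
)

```text
clock: 4.0
position: [0.459, 0.1708, 0.1485]
ee_rot: [2.207, -2.23, -0.005]
force: [-1.1, -1.2, -2.6]
width: 0.63
```

```bash
python3 - <<'E'
from h import *
s,R=st(); print(R.T@s["force"],R.T@s["ft_torque"])
E
```

```text
t 4.0 p [0.459  0.1708 0.1485] z [-0.005 -0.001 -1.   ] xang -1.581 w 0.63 F [-1.14 -1.22 -2.6 ] T [ 0.008 -0.004  0.035] q [-0.1   0.35 -0.46  1.96  0.2   0.88 -2.24]
[1.23375125 1.11692183 2.60206017] [ 0.00377567 -0.00746262 -0.034569  ]
```

play_rows(
  rows=[
    [0, 0, 0, 0.27, 0, 0, 1],
    [0, 0, 0, 0.27, 0, 0, 1],
    [0, 0, 0, 0.27, 0, 0, 1],
    [0, 0, 0, 0, 0, 0, 1],
    [0, 0, 0, 0, 0, 0, 1],
  ],
)

```text
clock: 4.5
position: [0.4572, 0.1687, 0.1412]
ee_rot: [-2.056, 2.069, -0.336]
force: [-0.3, -0.6, -2.5]
width: 0.629
```

```bash
python3 - <<'E'
from h import *
plan([.461,.1715,.15],-.009+np.pi/2)
E
```

```text
t 4.5 p [0.4572 0.1687 0.1412] z [ 0.302 -0.017 -0.953] xang -1.579 w 0.629 F [-0.29 -0.61 -2.5 ] T [ 0.022  0.502 -0.009] q [-0.4   0.21 -0.24  2.23  0.5   0.52 -2.61]
shift/0.15 [-0.018 -0.042 -0.049] turn/0.5 [-0.614 -0.029  0.006]
```

play_rows(
  rows=[
    [0, 0, 0, 0, 0, 0, 1],
    [0, 0, 0, -0.3, -0.02, 0, 1],
    [0, 0, 0, -0.3, 0, 0, 1],
  ],
)

```text
clock: 4.8
position: [0.4541, 0.1677, 0.14]
ee_rot: [-2.205, 2.216, -0.049]
force: [0.3, -0.8, -3.6]
width: 0.625
```

```bash
cat >> h.py <<'E'
def tq(n=8):
    for k in range(5): get_image("top")
    L=[]
    for k in range(n):
        get_image("top"); s=observe(); R=Rn.from_rotvec(s["ee_rot"]).as_matrix()
        L.append(np.r_[R.T@s["ft_torque"],s["force"],R[:,2][:2]])
    L=np.array(L); print("mean",L.mean(0).round(3)); print("std",L.std(0).round(3)); print("tq x",L[:,0].round(3), "tilt",L[:,6].round(3))
E
python3 - <<'E'
from h import *
plan([.461,.1715,.15],-.009+np.pi/2)
tq()
plan([.461,.1715,.15],-.009+np.pi/2)
E
```

```text
t 4.8 p [0.4541 0.1677 0.14  ] z [ 0.033 -0.011 -0.999] xang -1.576 w 0.625 F [ 0.31 -0.76 -3.58] T [-0.083 -0.069 -0.016] q [-0.23  0.32 -0.32  2.02  0.17  0.81 -2.22]
shift/0.15 [-0.025 -0.048 -0.065] turn/0.5 [-0.066 -0.022  0.008]
mean [-0.078 -0.049  0.019 -0.103 -0.146 -1.989  0.04  -0.016]
std [0.027 0.032 0.033 0.643 0.732 0.361 0.    0.   ]
tq x [-0.088 -0.113 -0.096 -0.068 -0.107 -0.039 -0.072 -0.039] tilt [0.04 0.04 0.04 0.04 0.04 0.04 0.04 0.04]
t 5.45 p [0.4546 0.1672 0.1395] z [ 0.04  -0.016 -0.999] xang -1.577 w 0.634 F [ 0.22 -0.41 -1.47] T [0.014 0.04  0.025] q [-0.24  0.32 -0.31  2.02  0.18  0.8  -2.23]
shift/0.15 [-0.028 -0.045 -0.069] turn/0.5 [-0.08  -0.031  0.005]
```

play_rows(
  rows=[
    [-0.03, -0.045, -0.065, -0.08, -0.03, 0, 1],
    [0, 0, 0, 0, 0, 0, 1],
  ],
)

```text
clock: 5.65
position: [0.4605, 0.1723, 0.1498]
ee_rot: [2.216, -2.226, 0.0]
force: [1.5, -0.2, -3.2]
width: 0.629
```

```bash
python3 - <<'E'
from h import *
tq()
plan([.461,.1715,.15],-.009+np.pi/2)
E
```

```text
mean [ 1.700e-02 -3.900e-02  1.000e-03 -5.000e-03  9.000e-03 -2.632e+00
 -3.000e-03 -2.000e-03]
std [0.033 0.019 0.024 0.684 0.585 0.644 0.    0.   ]
tq x [ 0.058 -0.032  0.009  0.023 -0.029  0.005  0.036  0.061] tilt [-0.003 -0.003 -0.003 -0.003 -0.003 -0.003 -0.003 -0.003]
t 6.3 p [0.4584 0.1716 0.1487] z [-0.003 -0.002 -1.   ] xang -1.575 w 0.633 F [-0.53  0.33 -2.98] T [ 0.051 -0.061 -0.044] q [-0.21  0.33 -0.32  1.97  0.14  0.86 -2.18]
shift/0.15 [ 0.001 -0.017 -0.009] turn/0.5 [ 0.006 -0.004  0.01 ]
```

play_rows(
  rows=[
    [0, 0, 0, -0.27, 0, 0, 1],
    [0, 0, 0, -0.27, 0, 0, 1],
    [0, 0, 0, -0.27, 0, 0, 1],
    [0, 0, 0, 0, 0, 0, 1],
    [0, 0, 0, 0, 0, 0, 1],
  ],
)

```text
clock: 6.8
position: [0.4569, 0.1718, 0.148]
ee_rot: [1.987, -1.99, -0.424]
force: [0.2, 0.5, -2.4]
width: 0.627
```

```bash
python3 - <<'E'
from h import *
plan([.461,.1715,.15],-.009+np.pi/2)
E
```

```text
t 6.8 p [0.4569 0.1718 0.148 ] z [-0.409 -0.001 -0.913] xang -1.572 w 0.627 F [ 0.22  0.55 -2.35] T [ 0.088 -0.65  -0.008] q [-0.14  0.58 -0.33  1.66 -0.    1.32 -2.02]
shift/0.15 [ 0.002 -0.019 -0.023] turn/0.5 [ 0.842 -0.006  0.014]
```

play_rows(
  rows=[
    [0, 0, 0, 0.3, 0, 0, 1],
    [0, 0, 0, 0.3, 0, 0, 1],
    [0, 0, 0, 0.25, 0, 0, 1],
    [0, 0, 0, 0, 0, 0, 1],
  ],
)

```text
clock: 7.2
position: [0.4543, 0.1721, 0.146]
ee_rot: [-2.212, 2.208, -0.023]
force: [-0.5, 0.4, -2.1]
width: 0.629
```

```bash
python3 - <<'E'
from h import *
tq()
plan([.461,.1715,.15],-.009+np.pi/2)
E
```

```text
mean [-7.40e-02 -1.70e-02  1.20e-02  3.50e-02  4.40e-02 -2.24e+00  1.60e-02
  1.00e-03]
std [0.027 0.034 0.02  0.26  0.532 0.504 0.    0.   ]
tq x [-0.092 -0.059 -0.047 -0.064 -0.056 -0.048 -0.125 -0.105] tilt [0.016 0.016 0.016 0.016 0.016 0.016 0.016 0.016]
t 7.85 p [0.4586 0.1718 0.1446] z [ 0.016  0.001 -1.   ] xang -1.574 w 0.63 F [ 0.17 -0.68 -2.01] T [ 0.056  0.104 -0.042] q [-0.22  0.32 -0.32  1.99  0.14  0.83 -2.19]
shift/0.15 [ 0.002 -0.017 -0.036] turn/0.5 [-0.032  0.002  0.012]
```

play_rows(
  rows=[
    [0, -0.015, -0.035, -0.04, 0, 0, 1],
    [0, 0, 0, 0, 0, 0, 1],
  ],
)

```text
clock: 8.05
position: [0.4607, 0.1717, 0.1498]
ee_rot: [2.216, -2.222, -0.007]
force: [0.8, 0.6, -2.5]
width: 0.628
```

```bash
python3 - <<'E'
from h import *
tq(14)
plan([.461,.1715,.15],-.009+np.pi/2)
E
```

```text
mean [-0.008 -0.026  0.003  0.029  0.08  -2.168 -0.006  0.   ]
std [0.032 0.03  0.026 0.325 0.485 0.326 0.    0.   ]
tq x [-0.079  0.003  0.025  0.001 -0.026  0.011  0.01  -0.061  0.007  0.016
 -0.04   0.01  -0.02   0.032] tilt [-0.006 -0.006 -0.006 -0.006 -0.006 -0.006 -0.006 -0.006 -0.006 -0.006
 -0.006 -0.006 -0.006 -0.006]
t 9.0 p [0.4596 0.1716 0.1493] z [-0.006  0.    -1.   ] xang -1.573 w 0.629 F [ 0.01 -0.35 -2.26] T [ 0.039 -0.033 -0.018] q [-0.21  0.33 -0.32  1.97  0.13  0.87 -2.17]
shift/0.15 [ 0.001 -0.009 -0.004] turn/0.5 [0.012 0.001 0.014]
```

play_rows(
  rows=[
    [0, -0.01, 0.25, 0.01, 0, 0, 1],
    [0, 0, 0.25, 0, 0, 0, 1],
    [0, 0, 0.18, 0, 0, 0, 1],
    [0, 0, 0, 0, 0, 0, 1],
  ],
)

```text
clock: 9.4
position: [0.4635, 0.1727, 0.0463]
ee_rot: [-2.215, 2.221, -0.002]
force: [-1.2, 0.2, -2.0]
width: 0.633
```

```bash
python3 - <<'E'
from h import *
plan([.4612,.172,.0195],-.01+np.pi/2)
E
```

```text
t 9.4 p [0.4635 0.1727 0.0463] z [ 0.005  0.003 -1.   ] xang -1.574 w 0.633 F [-1.17  0.15 -1.95] T [-0.019  0.115 -0.072] q [-0.26  0.48 -0.27  2.06  0.22  0.62 -2.25]
shift/0.15 [0.006 0.016 0.178] turn/0.5 [-0.009  0.006  0.014]
```

play_rows(
  rows=[
    [0.005, 0.01, 0.1, -0.01, 0.005, -0.01, 1],
    [0, 0, 0.07, 0, 0, 0, 1],
    [0, 0, 0, 0, 0, 0, 1],
  ],
)

```text
clock: 9.7
position: [0.4635, 0.1727, 0.021]
ee_rot: [-2.223, 2.217, -0.0]
force: [-0.4, 1.0, -3.4]
width: 0.627
```

```bash
python3 - <<'E'
from h import *
plan([.4612,.172,.0195],-.01+np.pi/2)
E
```

```text
t 9.7 p [0.4635 0.1727 0.021 ] z [ 0.002  0.001 -1.   ] xang -1.568 w 0.627 F [-0.4   0.98 -3.39] T [0.018 0.04  0.01 ] q [-0.27  0.53 -0.26  2.08  0.24  0.56 -2.27]
shift/0.15 [0.005 0.015 0.01 ] turn/0.5 [-0.003  0.003  0.025]
```

Sign of yaw trim was off slightly (negligible). Touch down and release.

play_rows(
  rows=[
    [0, 0.01, 0.015, 0, 0, 0.02, 1],
    [0, 0, 0, 0, 0, 0, 1],
    [0, 0, 0, 0, 0, 0, -1],
    [0, 0, 0, 0, 0, 0, -1],
    [0, 0, 0, 0, 0, 0, -1],
  ],
)

```text
clock: 10.2
position: [0.4642, 0.1738, 0.0213]
ee_rot: [-2.207, 2.226, -0.004]
force: [-0.3, 0.4, 1.0]
width: 0.844
```

```bash
python3 - <<'E'
from h import *
plan([.4612,.172,.0195],-.01+np.pi/2)
E
```

```text
t 10.2 p [0.4642 0.1738 0.0213] z [ 0.007  0.003 -1.   ] xang -1.579 w 0.844 F [-0.3   0.4   0.97] T [ 0.042  0.048 -0.   ] q [-0.27  0.52 -0.25  2.08  0.24  0.56 -2.28]
shift/0.15 [0.012 0.02  0.012] turn/0.5 [-0.013  0.007  0.003]
```

play_rows(
  rows=[
    [0, 0, 0, 0, 0, 0, -1],
    [0, 0, -0.2, 0, 0, 0, -1],
    [0, 0, -0.3, 0, 0, 0, -1],
    [0, 0, -0.25, 0, 0, 0, -1],
    [0.3, 0, 0, 0, 0, 0, -1],
  ],
)

```text
clock: 10.7
position: [0.4632, 0.1338, 0.1381]
ee_rot: [-2.215, 2.214, -0.0]
force: [1.6, -0.6, -0.4]
width: 1.001
```

```bash
python3 - <<'E'
from h import *
im=get_image("top"); cv2.imwrite("pics/top1.png",im)
for o in labels(im): print(o)
plan([.469,.0045,.10],.352+np.pi/2)
E
```

```text
(array([470.9,   5.3]), array([62.3, 34.2]), 0.351)
(array([ 472.5, -193.6]), array([62.3, 34.2]), 0.355)
t 10.75 p [0.4617 0.1209 0.1355] z [ 0.002 -0.002 -1.   ] xang -1.581 w 1.0 F [ -1.98 -10.31  -2.09] T [-0.693  0.124 -0.026] q [-0.13  0.33 -0.3   2.02  0.14  0.82 -2.09]
shift/0.15 [ 0.775 -0.056  0.238] turn/0.5 [-0.003 -0.005 -0.725]
```

play_rows(
  rows=[
    [0.26, -0.02, 0, 0, 0, 0, -1],
    [0.26, -0.02, 0, 0, 0, 0, -1],
    [0.23, -0.02, 0.08, 0, 0, -0.1, -1],
    [0, 0, 0.08, 0, 0, -0.3, -1],
    [0, 0, 0.05, 0, 0, -0.3, -1],
  ],
)

```text
clock: 11.25
position: [0.4706, 0.0001, 0.1053]
ee_rot: [-2.567, 1.81, -0.013]
force: [-0.2, 0.5, -0.8]
width: 0.997
```

```bash
python3 - <<'E'
from h import *
im=get_image("top"); cv2.imwrite("pics/top2.png",im)
for o in labels(im): print(o)
plan([.469,.0045,.018],.352+np.pi/2)
E
```

```text
(array([463.2, 174.5]), array([34.2, 59.2]), -0.007)
(array([ 472.5, -193.6]), array([62.3, 34.2]), 0.355)
t 11.3 p [ 0.4698 -0.0006  0.1043] z [ 0.005 -0.005 -1.   ] xang -1.219 w 1.001 F [-0.39 -1.77 -1.87] T [-0.116  0.036 -0.005] q [ 0.15  0.36 -0.34  2.07  0.18  0.73 -1.52]
shift/0.15 [-0.037 -0.004  0.575] turn/0.5 [-0.007 -0.013 -0.001]
```

Case 1 is back within ~2 mm. Now case 2.

play_rows(
  rows=[
    [-0.035, 0, 0.2, 0, -0.01, 0, -1],
    [0, 0, 0.2, 0, 0, 0, -1],
    [0, 0, 0.15, 0, 0, 0, -1],
    [0, 0, 0, 0, 0, 0, -1],
  ],
)

```text
clock: 11.7
position: [0.4692, 0.0037, 0.0201]
ee_rot: [-2.562, 1.813, -0.007]
force: [0.1, 0.0, -0.9]
width: 1.002
```

```bash
python3 - <<'E'
from h import *
plan([.469,.0045,.018],.352+np.pi/2)
E
```

```text
t 11.7 p [0.4692 0.0037 0.0201] z [ 0.005  0.    -1.   ] xang -1.232 w 1.002 F [ 0.07  0.03 -0.89] T [-0.007  0.053 -0.03 ] q [ 0.09  0.5  -0.28  2.14  0.27  0.53 -1.62]
shift/0.15 [-0.006 -0.001  0.014] turn/0.5 [-0.01  -0.003 -0.026]
```

play_rows(
  rows=[
    [0, 0, 0.01, -0.01, 0, -0.025, -1],
    [0, 0, 0, 0, 0, 0, 1],
    [0, 0, 0, 0, 0, 0, 1],
    [0, 0, 0, 0, 0, 0, 1],
    [0, 0, 0, 0, 0, 0, 1],
  ],
)

```text
clock: 12.2
position: [0.4713, 0.0042, 0.0222]
ee_rot: [-2.572, 1.802, -0.008]
force: [0.1, -0.6, -0.0]
width: 0.697
```

play_rows(
  rows=[
    [0, 0, 0, 0, 0, 0, 1],
  ],
)

```text
clock: 12.3
position: [0.4716, 0.0042, 0.0226]
ee_rot: [-2.572, 1.802, -0.009]
force: [-0.9, 0.2, -5.4]
width: 0.627
```

```bash
python3 - <<'E'
from h import *
plan([.469,.0045,.018],.352+np.pi/2)
E
```

```text
t 12.3 p [0.4716 0.0042 0.0226] z [ 0.005 -0.002 -1.   ] xang -1.222 w 0.627 F [-0.91  0.18 -5.44] T [ 0.004  0.001 -0.041] q [ 0.09  0.5  -0.28  2.13  0.27  0.54 -1.61]
shift/0.15 [-0.008  0.016  0.031] turn/0.5 [-0.009 -0.007 -0.007]
```

play_rows(
  rows=[
    [0, 0, -0.2, 0, 0, 0, 1],
    [0, 0, -0.25, 0, 0, 0, 1],
    [0, 0, -0.25, 0, 0, 0, 1],
    [0, 0, -0.15, 0, 0, 0, 1],
    [0, 0, 0, 0, 0, 0, 1],
  ],
)

```text
clock: 12.8
position: [0.4671, 0.0039, 0.1521]
ee_rot: [2.57, -1.801, -0.002]
force: [0.6, -0.9, -6.7]
width: 0.624
```

```bash
python3 - <<'E'
from h import *
plan([.469,.0045,.15],.352+np.pi/2)
E
```

```text
t 12.8 p [0.4671 0.0039 0.1521] z [-0.003 -0.002 -1.   ] xang -1.222 w 0.624 F [ 0.61 -0.9  -6.71] T [ 0.014 -0.073  0.007] q [ 0.17  0.3  -0.36  2.01  0.14  0.86 -1.49]
shift/0.15 [ 0.001 -0.013  0.014] turn/0.5 [ 0.008 -0.002 -0.007]
```

play_rows(
  rows=[
    [0, 0, 0, 0.28, 0, 0, 1],
    [0, 0, 0, 0.28, 0, 0, 1],
    [0, 0, 0, 0.28, 0, 0, 1],
    [0, 0, 0, 0, 0, 0, 1],
    [0, 0, 0, 0, 0, 0, 1],
  ],
)

```text
clock: 13.3
position: [0.4599, 0.0005, 0.1444]
ee_rot: [-2.273, 1.602, -0.341]
force: [0.8, 0.1, -5.7]
width: 0.629
```

play_rows(
  rows=[
    [0, 0, 0, 0, 0, 0, 1],
    [0, 0, 0, -0.27, 0, 0, 1],
    [0, 0, 0, -0.27, 0, 0, 1],
    [0, 0, 0, -0.15, 0, 0, 1],
  ],
)

```text
clock: 13.7
position: [0.4567, -0.0025, 0.1411]
ee_rot: [-2.503, 1.777, -0.073]
force: [-0.3, 1.5, -6.2]
width: 0.63
```

```bash
python3 - <<'E'
from h import *
plan([.469,.0045,.15],.352+np.pi/2)
E
```

```text
t 13.7 p [ 0.4567 -0.0025  0.1411] z [ 0.08   0.03  -0.996] xang -1.235 w 0.63 F [-0.33  1.52 -6.16] T [0.103 0.015 0.066] q [ 0.18  0.25 -0.32  2.12  0.09  0.7  -1.43]
shift/0.15 [-0.017 -0.098 -0.051] turn/0.5 [-0.171  0.003 -0.032]
```

play_rows(
  rows=[
    [-0.015, -0.09, -0.05, -0.17, 0, -0.03, 1],
    [0, 0, 0, 0, 0, 0, 1],
  ],
)

```text
clock: 13.9
position: [0.4726, 0.0065, 0.1501]
ee_rot: [2.575, -1.791, -0.002]
force: [0.7, 0.6, -5.6]
width: 0.628
```

```bash
python3 - <<'E'
from h import *
plan([.469,.0045,.15],.352+np.pi/2)
tq()
E
```

```text
t 13.9 p [0.4726 0.0065 0.1501] z [-0.004 -0.003 -1.   ] xang -1.216 w 0.628 F [ 0.7   0.63 -5.63] T [ 0.131 -0.159 -0.009] q [ 0.12  0.3  -0.31  2.01  0.12  0.85 -1.47]
shift/0.15 [0.004 0.027 0.001] turn/0.5 [ 0.01  -0.003  0.006]
mean [-2.40e-02 -9.00e-03 -1.20e-02  1.71e-01 -5.00e-03 -5.33e+00 -7.00e-03
 -3.00e-03]
std [0.023 0.026 0.03  0.639 0.408 0.651 0.    0.   ]
tq x [-0.016  0.021 -0.02  -0.031 -0.027 -0.061 -0.009 -0.047] tilt [-0.007 -0.007 -0.007 -0.007 -0.007 -0.007 -0.007 -0.007]
```

play_rows(
  rows=[
    [0, 0, 0, -0.28, 0, 0, 1],
    [0, 0, 0, -0.28, 0, 0, 1],
    [0, 0, 0, -0.28, 0, 0, 1],
    [0, 0, 0, 0, 0, 0, 1],
    [0, 0, 0, 0, 0, 0, 1],
  ],
)

```text
clock: 15.05
position: [0.4662, 0.0014, 0.1482]
ee_rot: [2.258, -1.586, -0.351]
force: [-0.4, 0.6, -4.7]
width: 0.629
```

play_rows(
  rows=[
    [0, 0, 0, 0, 0, 0, 1],
    [0, 0, 0, 0.27, 0, 0, 1],
    [0, 0, 0, 0.27, 0, 0, 1],
    [0, 0, 0, 0.22, 0, 0, 1],
  ],
)

```text
clock: 15.45
position: [0.4668, 0.0016, 0.1479]
ee_rot: [2.543, -1.785, -0.031]
force: [0.1, 0.0, -6.0]
width: 0.63
```

```bash
python3 - <<'E'
from h import *
plan([.469,.0045,.15],.352+np.pi/2)
E
```

```text
t 15.45 p [0.4668 0.0016 0.1479] z [-0.036 -0.017 -0.999] xang -1.224 w 0.63 F [ 0.11  0.01 -5.99] T [ 0.034  0.046 -0.043] q [ 0.12  0.32 -0.31  2.    0.14  0.89 -1.49]
shift/0.15 [-0.013 -0.02  -0.015] turn/0.5 [ 0.08  -0.007 -0.01 ]
```

play_rows(
  rows=[
    [-0.01, -0.02, -0.01, 0.07, 0, 0, 1],
    [0, 0, 0, 0, 0, 0, 1],
  ],
)

```text
clock: 15.65
position: [0.4648, 0.0009, 0.1521]
ee_rot: [2.567, -1.809, 0.014]
force: [0.1, 0.2, -4.8]
width: 0.632
```

```bash
python3 - <<'E'
from h import *
plan([.469,.0045,.15],.352+np.pi/2)
tq()
E
```

```text
t 15.65 p [0.4648 0.0009 0.1521] z [ 0.007 -0.006 -1.   ] xang -1.228 w 0.632 F [ 0.09  0.17 -4.84] T [-0.054  0.12   0.031] q [ 0.14  0.28 -0.32  2.03  0.13  0.84 -1.48]
shift/0.15 [-0.013 -0.035  0.014] turn/0.5 [-0.008 -0.016 -0.018]
mean [-5.200e-02 -2.700e-02  1.000e-03  3.220e-01 -2.470e-01 -5.532e+00
  2.000e-03 -5.000e-03]
std [0.034 0.015 0.029 0.321 0.353 0.516 0.    0.   ]
tq x [-0.095 -0.065 -0.092 -0.065 -0.066 -0.017  0.    -0.018] tilt [0.002 0.002 0.002 0.002 0.002 0.002 0.002 0.002]
```

play_rows(
  rows=[
    [0, 0, 0, 0.28, 0, 0, 1],
    [0, 0, 0, 0.28, 0, 0, 1],
    [0, 0, 0, 0.28, 0, 0, 1],
    [0, 0, 0, 0, 0, 0, 1],
    [0, 0, 0, 0, 0, 0, 1],
  ],
)

```text
clock: 16.8
position: [0.4653, 0.0007, 0.1491]
ee_rot: [-2.271, 1.598, -0.355]
force: [-0.5, 0.4, -4.7]
width: 0.625
```

play_rows(
  rows=[
    [0, 0, 0, 0, 0, 0, 1],
    [0, 0, 0, 0, 0, 0, 1],
    [0, 0, 0, -0.25, 0, 0, 1],
    [0, 0, 0, -0.25, 0, 0, 1],
    [0, 0, 0, -0.15, 0, 0, 1],
  ],
)

```text
clock: 17.3
position: [0.4662, -0.0008, 0.1497]
ee_rot: [-2.496, 1.766, -0.104]
force: [1.2, 0.5, -5.9]
width: 0.63
```

```bash
python3 - <<'E'
from h import *
plan([.469,.0045,.15],.352+np.pi/2)
tq(5)
plan([.469,.0045,.15],.352+np.pi/2)
E
```

```text
t 17.3 p [ 0.4662 -0.0008  0.1497] z [ 0.103  0.028 -0.994] xang -1.232 w 0.63 F [ 1.15  0.48 -5.91] T [ 0.109  0.086 -0.02 ] q [ 0.14  0.23 -0.28  2.11  0.08  0.7  -1.42]
shift/0.15 [-0.027 -0.029  0.001] turn/0.5 [-0.213 -0.018 -0.026]
mean [-0.175 -0.011 -0.027 -0.305  0.086 -5.451  0.105  0.032]
std [0.027 0.038 0.041 0.258 0.543 0.242 0.    0.   ]
tq x [-0.197 -0.18  -0.142 -0.146 -0.21 ] tilt [0.105 0.104 0.104 0.105 0.105]
t 17.8 p [ 0.4632 -0.0017  0.1484] z [ 0.105  0.031 -0.994] xang -1.234 w 0.628 F [-0.7   1.14 -5.57] T [-0.065  0.2    0.103] q [ 0.15  0.23 -0.29  2.12  0.07  0.69 -1.41]
shift/0.15 [-0.026 -0.051 -0.005] turn/0.5 [-0.219 -0.012 -0.029]
```

play_rows(
  rows=[
    [0, 0, 0, -0.1, 0, 0, 1],
    [0, 0, 0, -0.08, 0, 0, 1],
    [0, 0, 0, -0.02, 0, 0, 1],
    [0, 0, 0, 0, 0, 0, 1],
  ],
)

```text
clock: 18.2
position: [0.4621, -0.0032, 0.1487]
ee_rot: [-2.557, 1.819, -0.015]
force: [0.1, 0.9, -5.8]
width: 0.629
```

```bash
python3 - <<'E'
from h import *
plan([.469,.0045,.15],.352+np.pi/2)
tq(10)
E
```

```text
t 18.2 p [ 0.4621 -0.0032  0.1487] z [ 0.01  -0.002 -1.   ] xang -1.237 w 0.629 F [ 0.1   0.89 -5.84] T [ 0.05  -0.055  0.023] q [ 0.11  0.28 -0.27  2.05  0.11  0.82 -1.46]
shift/0.15 [-0.033 -0.061 -0.008] turn/0.5 [-0.018 -0.011 -0.036]
mean [ 5.100e-02  3.000e-03 -9.000e-03  7.400e-02 -1.300e-02 -5.104e+00
  1.000e-02 -3.000e-03]
std [0.021 0.017 0.023 0.56  0.587 0.49  0.    0.   ]
tq x [0.055 0.045 0.069 0.034 0.081 0.055 0.041 0.085 0.011 0.036] tilt [0.01  0.01  0.01  0.01  0.01  0.009 0.009 0.009 0.009 0.009]
```

play_rows(
  rows=[
    [0, 0, 0, -0.28, 0, 0, 1],
    [0, 0, 0, -0.28, 0, 0, 1],
    [0, 0, 0, -0.28, 0, 0, 1],
    [0, 0, 0, 0, 0, 0, 1],
    [0, 0, 0, 0, 0, 0, 1],
  ],
)

```text
clock: 19.45
position: [0.461, -0.0041, 0.1475]
ee_rot: [2.256, -1.61, -0.339]
force: [-0.2, -0.7, -5.1]
width: 0.628
```

play_rows(
  rows=[
    [0, 0, 0, 0, 0, 0, 1],
    [0, 0, 0, 0, 0, 0, 1],
    [0, 0, 0, 0.25, 0, 0, 1],
    [0, 0, 0, 0.25, 0, 0, 1],
    [0, 0, 0, 0.12, 0, 0, 1],
  ],
)

```text
clock: 19.95
position: [0.4601, -0.0049, 0.1485]
ee_rot: [2.488, -1.776, -0.075]
force: [-0.8, -1.1, -6.1]
width: 0.63
```

```bash
python3 - <<'E'
from h import *
plan([.469,.0045,.15],.352+np.pi/2)
E
```

```text
t 19.95 p [ 0.4601 -0.0049  0.1485] z [-0.089 -0.04  -0.995] xang -1.239 w 0.63 F [-0.82 -1.05 -6.13] T [ 0.06  -0.062 -0.033] q [ 0.08  0.33 -0.27  1.97  0.13  0.95 -1.5 ]
shift/0.15 [-0.04  -0.075 -0.018] turn/0.5 [ 0.194 -0.016 -0.042]
```

play_rows(
  rows=[
    [0, 0, 0, 0.1, 0, 0, 1],
    [0, 0, 0, 0.07, 0, 0, 1],
    [0, 0, 0, 0.01, 0, 0, 1],
    [0, 0, 0, 0, 0, 0, 1],
  ],
)

```text
clock: 20.35
position: [0.4548, -0.0086, 0.1527]
ee_rot: [2.549, -1.828, 0.022]
force: [0.2, 0.3, -5.9]
width: 0.625
```

```bash
python3 - <<'E'
from h import *
plan([.469,.0045,.15],.352+np.pi/2)
tq(10)
E
```

```text
t 20.35 p [ 0.4548 -0.0086  0.1527] z [ 0.008 -0.012 -1.   ] xang -1.244 w 0.625 F [ 0.23  0.3  -5.89] T [-0.004  0.072  0.008] q [ 0.12  0.26 -0.28  2.06  0.11  0.83 -1.47]
shift/0.15 [-0.052 -0.118  0.018] turn/0.5 [-0.008 -0.029 -0.051]
mean [-9.800e-02 -5.000e-02  5.000e-03 -1.260e-01  3.000e-03 -5.443e+00
  7.000e-03 -1.200e-02]
std [0.035 0.028 0.026 0.495 0.52  0.412 0.    0.   ]
tq x [-0.072 -0.12  -0.068 -0.122 -0.051 -0.175 -0.07  -0.113 -0.104 -0.082] tilt [0.007 0.007 0.007 0.007 0.007 0.007 0.007 0.007 0.007 0.007]
```

play_rows(
  rows=[
    [-0.05, -0.115, 0.1, -0.01, -0.03, -0.05, 1],
    [0, 0, 0.25, 0, 0, 0, 1],
    [0, 0, 0.2, 0, 0, 0, 1],
    [0, 0, 0.1, 0, 0, 0, 1],
    [0, 0, 0, 0, 0, 0, 1],
  ],
)

```text
clock: 21.6
position: [0.4728, 0.0051, 0.0527]
ee_rot: [-2.574, 1.795, -0.002]
force: [-1.8, -0.6, -5.4]
width: 0.63
```

```bash
python3 - <<'E'
from h import *
plan([.4705,.0042,.0222],.3495+np.pi/2)
E
```

```text
t 21.6 p [0.4728 0.0051 0.0527] z [ 0.003  0.002 -1.   ] xang -1.218 w 0.63 F [-1.77 -0.6  -5.41] T [-0.016  0.091  0.028] q [ 0.07  0.44 -0.25  2.11  0.19  0.61 -1.53]
shift/0.15 [0.001 0.018 0.203] turn/0.5 [-0.007  0.001  0.007]
```

play_rows(
  rows=[
    [0, 0.015, 0.1, -0.005, 0, 0.005, 1],
    [0, 0, 0.08, 0, 0, 0, 1],
    [0, 0, 0.02, 0, 0, 0, 1],
    [0, 0, 0, 0, 0, 0, 1],
  ],
)

```text
clock: 22.0
position: [0.4731, 0.0046, 0.0238]
ee_rot: [-2.572, 1.799, -0.004]
force: [-0.1, 0.0, -6.6]
width: 0.63
```

```bash
python3 - <<'E'
from h import *
plan([.4705,.0042,.0222],.3495+np.pi/2)
E
```

```text
t 22.0 p [0.4731 0.0046 0.0238] z [ 0.004  0.001 -1.   ] xang -1.221 w 0.63 F [-0.09  0.01 -6.64] T [-0.078  0.057  0.041] q [ 0.05  0.49 -0.23  2.13  0.21  0.53 -1.55]
shift/0.15 [-0.003  0.017  0.011] turn/0.5 [-0.008 -0.001  0.001]
```

play_rows(
  rows=[
    [0, 0.01, 0.015, -0.005, 0, 0, 1],
    [0, 0, 0.005, 0, 0, 0, 1],
  ],
)

```text
clock: 22.2
position: [0.4732, 0.0044, 0.0226]
ee_rot: [-2.572, 1.799, -0.006]
force: [-3.6, 0.4, 0.5]
width: 0.629
```

```bash
python3 - <<'E'
from h import *
plan([.4705,.0042,.0222],.3495+np.pi/2)
E
```

```text
t 22.2 p [0.4732 0.0044 0.0226] z [ 0.005  0.    -1.   ] xang -1.221 w 0.629 F [-3.58  0.36  0.47] T [-0.211  0.719 -0.02 ] q [ 0.05  0.5  -0.23  2.13  0.21  0.53 -1.55]
shift/0.15 [-0.005  0.017  0.003] turn/0.5 [-0.009 -0.003  0.001]
```

Touched down. Release, rise, move to case 3.

play_rows(
  rows=[
    [0, 0, 0, 0, 0, 0, -1],
    [0, 0, 0, 0, 0, 0, -1],
    [0, 0, 0, 0, 0, 0, -1],
    [0, 0, 0, 0, 0, 0, -1],
    [0, 0, -0.2, 0, 0, 0, -1],
  ],
)

```text
clock: 22.7
position: [0.4736, 0.0044, 0.0528]
ee_rot: [-2.572, 1.799, -0.006]
force: [-0.0, 0.7, -0.4]
width: 0.986
```

play_rows(
  rows=[
    [0, 0, -0.28, 0, 0, 0, -1],
    [0, 0, -0.28, 0, 0, 0, -1],
    [0.2, -0.06, 0, 0, 0, 0, -1],
  ],
)

```text
clock: 23.0
position: [0.4917, -0.0174, 0.1425]
ee_rot: [-2.575, 1.789, -0.007]
force: [1.8, 0.2, 0.2]
width: 0.997
```

```bash
python3 - <<'E'
from h import *
plan([.471,-.193,.12],.352+np.pi/2)
E
```

```text
t 23.0 p [ 0.4917 -0.0174  0.1425] z [ 0.007  0.002 -1.   ] xang -1.215 w 0.997 F [1.84 0.21 0.24] T [ 0.03  -0.105  0.015] q [ 0.15  0.33 -0.28  1.98  0.12  0.83 -1.41]
shift/0.15 [1.049 0.539 0.146] turn/0.5 [-0.015 -0.     0.008]
```

play_rows(
  rows=[
    [0.26, 0.135, 0, -0.01, 0, 0, -1],
    [0.26, 0.135, 0, 0, 0, 0, -1],
    [0.26, 0.135, 0, 0, 0, 0, -1],
    [0.26, 0.135, 0.1, 0, 0, 0, -1],
    [0, 0, 0, 0, 0, 0, -1],
  ],
)

```text
clock: 23.5
position: [0.4744, -0.2008, 0.1305]
ee_rot: [-2.575, 1.789, -0.018]
force: [-0.4, -0.2, 0.3]
width: 1.003
```

```bash
python3 - <<'E'
from h import *
im=get_image("top"); cv2.imwrite("pics/top3.png",im)
for o in labels(im): print(o)
plan([.471,-.193,.02],.352+np.pi/2)
E
```

```text
(array([463.2, 174.5]), array([34.2, 59.2]), -0.007)
(array([472.6,   5.1]), array([62.7, 34.5]), 0.351)
t 23.55 p [ 0.4757 -0.1977  0.1314] z [ 0.014 -0.001 -1.   ] xang -1.212 w 1.005 F [-0.06  0.02  0.39] T [ 0.062 -0.015  0.021] q [ 0.46  0.37 -0.21  1.95  0.1   0.82 -1.02]
shift/0.15 [-0.045  0.028  0.742] turn/0.5 [-0.026 -0.011  0.014]
```

Case 2 is back within ~2 mm of its start. Descend on case 3.

play_rows(
  rows=[
    [-0.04, 0.025, 0.22, -0.025, -0.01, 0.015, -1],
    [0, 0, 0.25, 0, 0, 0, -1],
    [0, 0, 0.15, 0, 0, 0, -1],
    [0, 0, 0, 0, 0, 0, -1],
  ],
)

```text
clock: 23.95
position: [0.4737, -0.1903, 0.0377]
ee_rot: [-2.574, 1.794, -0.008]
force: [-0.0, -0.0, -0.1]
width: 1.004
```

```bash
python3 - <<'E'
from h import *
plan([.471,-.193,.02],.352+np.pi/2)
E
```

```text
t 23.95 p [ 0.4737 -0.1903  0.0377] z [ 0.006  0.    -1.   ] xang -1.218 w 1.004 F [-0.03 -0.05 -0.06] T [ 0.016  0.084 -0.012] q [ 0.42  0.51 -0.19  2.04  0.16  0.61 -1.09]
shift/0.15 [0.011 0.024 0.118] turn/0.5 [-0.012 -0.004  0.002]
```

play_rows(
  rows=[
    [0.01, 0.02, 0.1, -0.012, 0, 0, -1],
    [0, 0, 0.02, 0, 0, 0, -1],
    [0, 0, 0, 0, 0, 0, 1],
    [0, 0, 0, 0, 0, 0, 1],
    [0, 0, 0, 0, 0, 0, 1],
  ],
)

```text
clock: 24.45
position: [0.4743, -0.191, 0.022]
ee_rot: [-2.579, 1.792, -0.008]
force: [-0.4, -0.4, -0.1]
width: 0.786
```

play_rows(
  rows=[
    [0, 0, 0, 0, 0, 0, 1],
    [0, 0, 0, 0, 0, 0, 1],
  ],
)

```text
clock: 24.65
position: [0.4752, -0.1916, 0.0231]
ee_rot: [-2.578, 1.793, -0.012]
force: [-0.6, -0.5, -4.7]
width: 0.629
```

```bash
python3 - <<'E'
from h import *
plan([.471,-.193,.02],.352+np.pi/2)
E
```

```text
t 24.65 p [ 0.4752 -0.1916  0.0231] z [ 0.007 -0.003 -1.   ] xang -1.215 w 0.629 F [-0.65 -0.47 -4.73] T [-0.003  0.003  0.043] q [ 0.41  0.53 -0.18  2.04  0.17  0.57 -1.1 ]
shift/0.15 [-0.001  0.029  0.02 ] turn/0.5 [-0.011 -0.011  0.008]
```

play_rows(
  rows=[
    [0, 0, -0.2, 0, 0, 0, 1],
    [0, 0, -0.25, 0, 0, 0, 1],
    [0, 0, -0.25, 0, 0, 0, 1],
    [0, 0, -0.15, 0, 0, 0, 1],
    [0, 0, 0, 0, 0, 0, 1],
  ],
)

```text
clock: 25.15
position: [0.4713, -0.1905, 0.1531]
ee_rot: [2.579, -1.793, 0.001]
force: [1.0, -0.1, -4.8]
width: 0.628
```

```bash
python3 - <<'E'
from h import *
plan([.471,-.193,.15],.352+np.pi/2)
E
```

```text
t 25.15 p [ 0.4713 -0.1905  0.1531] z [ 0.    -0.001 -1.   ] xang -1.215 w 0.628 F [ 1.01 -0.14 -4.81] T [-0.006 -0.088 -0.005] q [ 0.45  0.34 -0.22  1.93  0.1   0.88 -1.03]
shift/0.15 [0.015 0.008 0.02 ] turn/0.5 [ 0.    -0.002  0.007]
```

play_rows(
  rows=[
    [0, 0, 0, 0.28, 0, 0, 1],
    [0, 0, 0, 0.28, 0, 0, 1],
    [0, 0, 0, 0.28, 0, 0, 1],
    [0, 0, 0, 0, 0, 0, 1],
    [0, 0, 0, 0, 0, 0, 1],
  ],
)

```text
clock: 25.65
position: [0.4678, -0.1883, 0.1472]
ee_rot: [-2.298, 1.6, -0.309]
force: [-0.8, 0.4, -3.2]
width: 0.629
```

play_rows(
  rows=[
    [0, 0, 0, 0, 0, 0, 1],
    [0, 0, 0, 0, 0, 0, 1],
    [0, 0, 0, -0.25, 0, 0, 1],
    [0, 0, 0, -0.25, 0, 0, 1],
    [0, 0, 0, -0.12, 0, 0, 1],
  ],
)

```text
clock: 26.15
position: [0.4674, -0.1887, 0.1455]
ee_rot: [-2.513, 1.752, -0.066]
force: [0.2, -0.0, -3.9]
width: 0.63
```

```bash
python3 - <<'E'
from h import *
plan([.471,-.193,.15],.352+np.pi/2)
E
```

```text
t 26.15 p [ 0.4674 -0.1887  0.1455] z [ 0.079  0.038 -0.996] xang -1.217 w 0.63 F [ 0.16 -0.01 -3.87] T [ 0.053  0.064 -0.015] q [ 0.5   0.31 -0.22  2.    0.01  0.77 -0.93]
shift/0.15 [ 0.035 -0.015 -0.029] turn/0.5 [-0.176  0.017  0.002]
```

play_rows(
  rows=[
    [0, 0, 0, -0.1, 0, 0, 1],
    [0, 0, 0, -0.05, 0, 0, 1],
    [0, 0, 0, -0.01, 0, 0, 1],
    [0, 0, 0, 0, 0, 0, 1],
  ],
)

```text
clock: 26.55
position: [0.4757, -0.1818, 0.1467]
ee_rot: [-2.588, 1.774, -0.001]
force: [-0.4, -0.6, -3.7]
width: 0.628
```

```bash
python3 - <<'E'
from h import *
plan([.471,-.193,.15],.352+np.pi/2)
tq(10)
E
```

```text
t 26.55 p [ 0.4757 -0.1818  0.1467] z [ 0.002  0.003 -1.   ] xang -1.202 w 0.628 F [-0.43 -0.59 -3.7 ] T [0.023 0.028 0.048] q [ 0.42  0.35 -0.2   1.94  0.08  0.86 -1.03]
shift/0.15 [ 0.058  0.056 -0.022] turn/0.5 [-0.007  0.004  0.034]
mean [ 6.000e-03  2.000e-03 -7.000e-03 -2.540e-01  9.000e-03 -3.698e+00
  2.000e-03  3.000e-03]
std [0.021 0.039 0.024 0.302 0.482 0.448 0.    0.   ]
tq x [ 0.013 -0.021 -0.008  0.014  0.01  -0.023  0.014  0.043 -0.014  0.036] tilt [0.002 0.002 0.002 0.002 0.002 0.002 0.002 0.002 0.002 0.002]
```

play_rows(
  rows=[
    [0, 0, 0, -0.28, 0, 0, 1],
    [0, 0, 0, -0.28, 0, 0, 1],
    [0, 0, 0, -0.28, 0, 0, 1],
    [0, 0, 0, 0, 0, 0, 1],
    [0, 0, 0, 0, 0, 0, 1],
  ],
)

```text
clock: 27.8
position: [0.4739, -0.1853, 0.1465]
ee_rot: [2.276, -1.575, -0.342]
force: [0.0, -0.2, -3.8]
width: 0.63
```

play_rows(
  rows=[
    [0, 0, 0, 0, 0, 0, 1],
    [0, 0, 0, 0, 0, 0, 1],
    [0, 0, 0, 0.25, 0, 0, 1],
    [0, 0, 0, 0.25, 0, 0, 1],
    [0, 0, 0, 0.12, 0, 0, 1],
  ],
)

```text
clock: 28.3
position: [0.4731, -0.1866, 0.1475]
ee_rot: [2.511, -1.741, -0.083]
force: [0.2, -1.4, -3.3]
width: 0.63
```

```bash
python3 - <<'E'
from h import *
plan([.471,-.193,.15],.352+np.pi/2)
E
```

```text
t 28.3 p [ 0.4731 -0.1866  0.1475] z [-0.093 -0.039 -0.995] xang -1.213 w 0.63 F [ 0.17 -1.37 -3.25] T [ 0.039 -0.192 -0.011] q [ 0.36  0.39 -0.18  1.88  0.15  0.97 -1.11]
shift/0.15 [ 0.035  0.03  -0.013] turn/0.5 [ 0.202 -0.008  0.012]
```

play_rows(
  rows=[
    [0, 0, 0, 0.1, 0, 0, 1],
    [0, 0, 0, 0.06, 0, 0, 1],
    [0, 0, 0, 0.01, 0, 0, 1],
    [0, 0, 0, 0, 0, 0, 1],
  ],
)

```text
clock: 28.7
position: [0.4672, -0.1919, 0.1519]
ee_rot: [2.562, -1.798, 0.008]
force: [0.2, -0.3, -3.8]
width: 0.628
```

```bash
python3 - <<'E'
from h import *
tq(10)
plan([.474,-.191,.0235],.355+np.pi/2)
E
```

```text
mean [ 2.600e-02 -2.400e-02  1.000e-03 -1.900e-02 -2.130e-01 -4.368e+00
 -4.000e-03 -1.100e-02]
std [0.033 0.028 0.024 0.532 0.585 0.348 0.    0.   ]
tq x [ 0.031  0.092  0.031  0.07  -0.011  0.018  0.033  0.007 -0.019  0.004] tilt [-0.004 -0.004 -0.004 -0.004 -0.004 -0.004 -0.004 -0.004 -0.004 -0.004]
t 29.45 p [ 0.4682 -0.191   0.1511] z [-0.004 -0.012 -1.   ] xang -1.222 w 0.626 F [ 0.37 -1.05 -3.98] T [ 0.081  0.025 -0.026] q [ 0.43  0.34 -0.2   1.94  0.1   0.87 -1.04]
shift/0.15 [ 0.005 -0.043  0.85 ] turn/0.5 [ 0.015 -0.019 -0.012]
```

play_rows(
  rows=[
    [0, -0.04, 0.2, 0.015, -0.02, -0.01, 1],
    [0, 0, 0.25, 0, 0, 0, 1],
    [0, 0, 0.2, 0, 0, 0, 1],
    [0, 0, 0.08, 0, 0, 0, 1],
    [0, 0, 0, 0, 0, 0, 1],
  ],
)

```text
clock: 29.95
position: [0.4767, -0.1902, 0.0397]
ee_rot: [-2.576, 1.794, -0.008]
force: [0.4, 0.1, -4.2]
width: 0.632
```

```bash
python3 - <<'E'
from h import *
plan([.474,-.1915,.0235],.355+np.pi/2)
E
```

```text
t 29.95 p [ 0.4767 -0.1902  0.0397] z [ 0.006 -0.001 -1.   ] xang -1.217 w 0.632 F [ 0.35  0.11 -4.2 ] T [-0.025  0.013 -0.03 ] q [ 0.41  0.5  -0.17  2.03  0.15  0.61 -1.08]
shift/0.15 [0.002 0.021 0.108] turn/0.5 [-0.01  -0.006 -0.003]
```

play_rows(
  rows=[
    [0, 0.02, 0.08, -0.01, 0, 0, 1],
    [0, 0, 0.025, 0, 0, 0, 1],
    [0, 0, 0.01, 0, 0, 0, 1],
  ],
)

```text
clock: 30.25
position: [0.475, -0.1919, 0.0229]
ee_rot: [2.576, -1.796, 0.007]
force: [-6.6, 3.2, 28.2]
width: 0.63
```

```bash
python3 - <<'E'
from h import *
plan([.474,-.1915,.0235],.355+np.pi/2)
E
```

```text
t 30.25 p [ 0.475  -0.1919  0.0229] z [ 0.003 -0.004 -1.   ] xang -1.217 w 0.63 F [-6.55  3.24 28.18] T [1.868 1.085 0.078] q [ 0.4   0.53 -0.16  2.04  0.16  0.58 -1.09]
shift/0.15 [-0.005  0.006 -0.004] turn/0.5 [-0.003 -0.009 -0.003]
```

play_rows(
  rows=[
    [0, 0, -0.005, 0, 0, 0, -1],
    [0, 0, 0, 0, 0, 0, -1],
    [0, 0, 0, 0, 0, 0, -1],
    [0, 0, 0, 0, 0, 0, -1],
    [0, 0, -0.2, 0, 0, 0, -1],
  ],
)

```text
clock: 30.75
position: [0.4755, -0.1919, 0.0542]
ee_rot: [2.577, -1.796, 0.009]
force: [0.0, 0.0, -0.9]
width: 0.985
```

play_rows(
  rows=[
    [0, 0, -0.28, 0, 0, 0, -1],
    [0, 0, -0.28, 0, 0, 0, -1],
    [-0.2, -0.06, 0, 0, 0, 0, -1],
  ],
)

```text
clock: 31.05
position: [0.4747, -0.164, 0.144]
ee_rot: [2.572, -1.803, 0.016]
force: [1.6, 0.8, -1.2]
width: 1.0
```

```bash
python3 - <<'E'
from h import *
plan([.472,.004,.12],.351+np.pi/2)
E
```

```text
t 31.05 p [ 0.4747 -0.164   0.144 ] z [ 0.008 -0.006 -1.   ] xang -1.223 w 1.0 F [ 1.58  0.77 -1.2 ] T [ 0.042 -0.006  0.035] q [ 0.39  0.34 -0.21  1.97  0.1   0.84 -1.1 ]
shift/0.15 [-1.06  -0.364  0.153] turn/0.5 [-0.011 -0.018 -0.006]
```

play_rows(
  rows=[
    [-0.26, -0.09, 0, -0.01, -0.02, 0, -1],
    [-0.26, -0.09, 0, 0, 0, 0, -1],
    [-0.26, -0.09, 0, 0, 0, 0, -1],
    [-0.25, -0.09, 0.1, 0, 0, 0, -1],
    [0, 0, 0, 0, 0, 0, -1],
  ],
)

```text
clock: 31.55
position: [0.475, 0.0078, 0.1327]
ee_rot: [-2.566, 1.8, -0.011]
force: [-0.3, 0.4, -0.1]
width: 0.999
```

```bash
python3 - <<'E'
from h import *
im=get_image("top"); cv2.imwrite("pics/top4.png",im)
for o in labels(im): print(o)
plan([.471,.004,.02],.351+np.pi/2)
E
```

```text
(array([463.2, 174.5]), array([34.2, 59.2]), -0.007)
(array([ 472.1, -192.2]), array([62.4, 34.2]), 0.355)
t 31.6 p [0.4756 0.0052 0.1334] z [ 0.011  0.001 -1.   ] xang -1.225 w 0.999 F [-0.42  0.29  0.57] T [-0.022  0.014  0.027] q [ 0.1   0.32 -0.28  2.03  0.12  0.79 -1.47]
shift/0.15 [-0.005  0.039  0.756] turn/0.5 [-0.02  -0.006 -0.011]
```

Both empties are back in place. Re-grasp case 2.

play_rows(
  rows=[
    [-0.005, 0.035, 0.22, -0.02, -0.005, -0.01, -1],
    [0, 0, 0.25, 0, 0, 0, -1],
    [0, 0, 0.15, 0, 0, 0, -1],
    [0, 0, 0, 0, 0, 0, -1],
  ],
)

```text
clock: 32.0
position: [0.4737, 0.0, 0.0401]
ee_rot: [-2.571, 1.803, -0.01]
force: [-0.1, -0.6, 0.6]
width: 1.002
```

```bash
python3 - <<'E'
from h import *
plan([.471,.004,.02],.351+np.pi/2)
E
```

```text
t 32.0 p [0.4737 0.     0.0401] z [ 0.006 -0.003 -1.   ] xang -1.223 w 1.002 F [-0.11 -0.56  0.62] T [-0.038  0.052  0.017] q [ 0.07  0.46 -0.23  2.12  0.2   0.57 -1.54]
shift/0.15 [-0.032  0.009  0.134] turn/0.5 [-0.01  -0.009 -0.007]
```

play_rows(
  rows=[
    [-0.03, 0.01, 0.1, -0.01, -0.01, -0.005, -1],
    [0, 0, 0.03, 0, 0, 0, -1],
    [0, 0, 0, 0, 0, 0, 1],
    [0, 0, 0, 0, 0, 0, 1],
    [0, 0, 0, 0, 0, 0, 1],
  ],
)

```text
clock: 32.5
position: [0.4739, -0.0001, 0.0244]
ee_rot: [-2.569, 1.806, -0.007]
force: [-0.8, -0.8, -0.0]
width: 0.788
```

play_rows(
  rows=[
    [0, 0, 0, 0, 0, 0, 1],
    [0, 0, 0, 0, 0, 0, 1],
    [0, 0, -0.2, 0, 0, 0, 1],
    [0, 0, -0.25, 0, 0, 0, 1],
    [0, 0, -0.25, 0, 0, 0, 1],
  ],
)

```text
clock: 33.0
position: [0.4684, -0.0003, 0.1282]
ee_rot: [2.566, -1.802, -0.008]
force: [0.7, -0.9, -5.5]
width: 0.628
```

```bash
python3 - <<'E'
from h import *
plan([.693,.09,.13],.351+np.pi/2)
E
```

```text
t 33.0 p [ 4.684e-01 -3.000e-04  1.282e-01] z [-0.008 -0.002 -1.   ] xang -1.225 w 0.628 F [ 0.66 -0.87 -5.45] T [-0.05  -0.053  0.025] q [ 0.11  0.33 -0.28  2.04  0.13  0.8  -1.47]
shift/0.15 [-0.059 -1.613 -0.025] turn/0.5 [ 0.016  0.002 -0.01 ]
```

play_rows(
  rows=[
    [-0.01, -0.15, -0.05, 0.015, 0, 0, 1],
    [-0.01, -0.27, 0, 0, 0, 0, 1],
    [-0.01, -0.27, 0, 0, 0, 0, 1],
    [-0.01, -0.27, 0, 0, 0, 0, 1],
    [-0.01, -0.27, 0, 0, 0, 0, 1],
  ],
)

```text
clock: 33.5
position: [0.6395, 0.066, 0.14]
ee_rot: [2.563, -1.81, 0.002]
force: [0.5, 0.5, -5.3]
width: 0.629
```

```bash
python3 - <<'E'
from h import *
plan([.693,.09,.127],.351+np.pi/2)
E
```

```text
t 33.5 p [0.6395 0.066  0.14  ] z [-0.002 -0.004 -1.   ] xang -1.23 w 0.629 F [ 0.48  0.46 -5.27] T [ 0.02  -0.172 -0.042] q [-0.02  0.56 -0.25  1.61  0.16  1.   -1.55]
shift/0.15 [-0.032 -0.39   0.085] turn/0.5 [ 0.006 -0.007 -0.02 ]
```

play_rows(
  rows=[
    [-0.01, -0.18, 0.03, 0.005, -0.005, -0.02, 1],
    [-0.01, -0.12, 0.03, 0, 0, 0, 1],
    [0, -0.05, 0.02, 0, 0, 0, 1],
    [0, 0, 0, 0, 0, 0, 1],
    [0, 0, 0, 0, 0, 0, 1],
  ],
)

```text
clock: 34.0
position: [0.6898, 0.0892, 0.1224]
ee_rot: [2.573, -1.793, -0.007]
force: [-0.5, -0.0, -5.4]
width: 0.628
```

```bash
python3 - <<'E'
from h import *
plan([.693,.09,.127],.351+np.pi/2)
E
```

```text
t 34.0 p [0.6898 0.0892 0.1224] z [-0.006 -0.001 -1.   ] xang -1.217 w 0.628 F [-0.54 -0.03 -5.36] T [0.003 0.035 0.005] q [-0.06  0.66 -0.24  1.47  0.17  1.04 -1.56]
shift/0.15 [ 0.002 -0.022 -0.031] turn/0.5 [0.013 0.002 0.005]
```

play_rows(
  rows=[
    [0, -0.02, -0.03, 0.01, 0, 0, 1],
    [0, 0, 0, 0, 0, 0, 1],
    [0, 0, 0, 0, 0, 0, 1],
    [0, 0, 0, 0, 0, 0, 1],
    [0, 0, 0, 0, 0, 0, 1],
  ],
)

```text
clock: 34.5
position: [0.6906, 0.0878, 0.1288]
ee_rot: [2.574, -1.797, -0.002]
force: [0.5, -0.6, -5.4]
width: 0.627
```

```bash
python3 - <<'E'
from h import *
plan([.693,.09,.127],.351+np.pi/2)
a=get_image("scene"); b=get_image("top"); cv2.imwrite("pics/f.png",cv2.resize(np.vstack([a[60:320],b[60:320]]),None,fx=1.15,fy=1.15))
for o in labels(b): print(o)
st(); print(observe()["dq"].round(4))
E
```

```text
t 34.5 p [0.6906 0.0878 0.1288] z [-0.002 -0.001 -1.   ] xang -1.219 w 0.627 F [ 0.49 -0.57 -5.45] T [0.012 0.118 0.019] q [-0.06  0.65 -0.24  1.47  0.17  1.05 -1.56]
shift/0.15 [-0.008 -0.02   0.012] turn/0.5 [ 0.004 -0.001  0.002]
(array([ 471.9, -192.2]), array([62.8, 34.2]), 0.355)
t 34.6 p [0.6907 0.0879 0.1287] z [-0.002 -0.001 -1.   ] xang -1.219 w 0.63 F [ 0.77  0.47 -6.7 ] T [-0.026  0.089 -0.057] q [-0.06  0.65 -0.24  1.47  0.17  1.05 -1.56]
[-0.0018  0.0052 -0.0001 -0.0023  0.0009 -0.0013 -0.0017]
```

View pics/f.png

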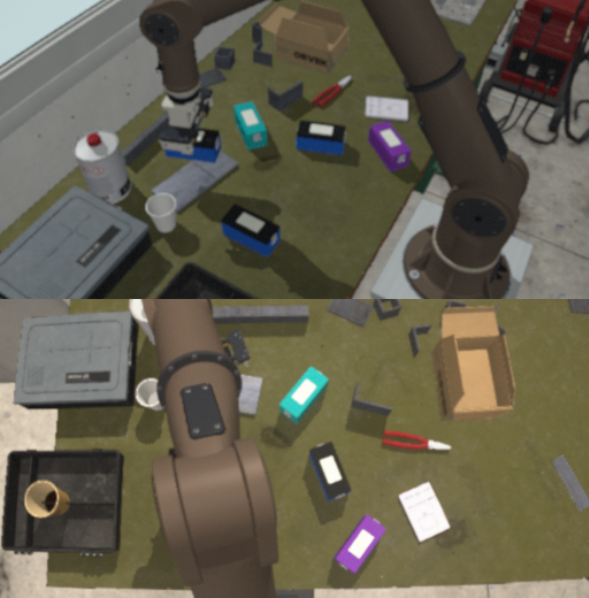

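```bash
python3 -c "
from h import *
print(sign_off()); st()"
```

```text
the job is handed in; nothing more can be done
None
the job is handed in; nothing more can be done
```

I picked up and rocked all three cases from left to right. The middle one, case_2, has the loose ball. I put cases 1 and 3 back, and handed the job in with case_2 held level and still over the plate. The job took about 34.6 s of the 72 s.

| Case | Level-moment difference between ends | Lifted weight | Finding |
|---|---|---|---|
| case_1 | about 0.025 N m | about 0.23 kg | no ball |
| case_2 | 0.10 and 0.15 N m | about 0.55 kg | ball |
| case_3 | about 0.02 N m | about 0.41 kg | no ball |

- **Weight:** case_2 weighs more than the 0.5 kg limit for a case without a ball, which supports the finding.
- **Reading that disagreed:** my first pair of moments on case_2 differed by only about 0.03 N m. I put this down to a quick sideways correction that probably moved the ball, so I rocked it again gently; the figures in the table are from after that. I did not rock it again after the final pick-up.
- **Placing back:** the camera showed cases 1 and 3 within about 2 mm of where they started. Case_3 was set down with a brief push of about 28 N, which is below the 40 N limit.
- **Final pose:** the tool was level within 0.002 rad, about 3 mm from the plate's centre, with the case's underside about 95 mm above the plate. The joint speeds were essentially zero.
- **Other items:** in the last pictures, the cup, angle steel, pliers and the look-alike cases looked undisturbed.

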